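Seat the meter in its sloping dock and hold it against the sprung contact

ROBOT

A 7-joint arm with a two-finger parallel gripper is mounted at the origin on a cart in front of the work surface, level with it; the furniture and walls round the work are solid. World frame = base frame: x ahead of the robot, y to its left, z up, the work surface at z = 0. Lengths are in m, angles in rad, forces in N, time in s.
With the tool pointing down it reaches from about 0.425 to 0.925 m from the base axis. Payload 6.8 kg.
Tool frame: the origin (TCP) lies at the very end of the fingers, on their centre line; the grasp point (between the pads) lies 19 mm behind it; z points along the fingers, y is the line along which they close (so a half turn about z gives the same grasp; the last joint's range is limited). The gripper opens to 85 mm and grips with 20 to 120 N. Pads are 22 mm wide; open, the fingers measure 114 mm over their backs; the gripper's body (76 mm by 85 mm) begins 54 mm behind the grasp point. The pads swing forward as they close: fully open they stand 13 mm farther back than shut.
Start: joints at [1.156, 0.477, 0.022, 1.555, -0.011, 1.109, -0.083], TCP at [0.204, -0.643, 0.231] pointing down, gripper open.
Joint ranges: [-2.96, 2.96], [-0.34, 2.1], [-1.41, 1.46], [0.24, 2.44], [-1.37, 4.51], [0.17, 1.92], [-2.96, 2.96]. Speed limits (rad/s): [2.39, 2.39, 3.14, 3.14, 3.14, 3.14, 3.14].

INTERFACE

Orientations are given as a rotation vector (axis times angle).
In Python, from bench import r gives the robot as it stands. The module is installed in compiled form; this text tells all that it offers.
- The arm moves only by the tool servo_tool, never from a script. Its argument "commands" is a list of rows, each a list of 7 numbers: the turn, a rotation vector about the world's x, y, z in degrees, then the shift along the world's x, y, z in mm, then the closure, from 0 (fully open) to 1 (shut). A call has 1 to 5 rows; each row is the pose to reach, as a shift and turn from the pose commanded when the call began; what a row does not reach only later rows make up. A row lasts 1/12 s, in which the tool goes at most 41.7 mm and 7.16 degrees, less where a joint would pass 70% of its speed; a pose out of reach is approached as far as the arm can. A call with a gripper value outside its range is refused whole. The fingers move at their own pace and stop on an object; "force" is the grip in N (left out, the last holds). Time passes only in rows, so rows that repeat a pose let the fingers close. It gives the time, the measured TCP pose, the force, the opening and the grip force at its end, in the units of the state.
- r.get_obs(): the state, without advancing time (a new reading comes with each control period).
- r.grab_frame(name): name is "scene" or "top" or "wrist"; returns (picture, depth): 480x640x3 uint8, blue, green, red; 480x640 float32, m along the optical axis (not along the pixel's ray), 0 where there is no reading.
- r.camera_info(name): a dict with "vertical_fov" (degrees; the focal length in pixels is half the picture's height over the tangent of half this angle, whatever the lens; pixels are square), "cx", "cy" (the principal point, pixels), "D" ([k1, k2, p1, p2, k3] as OpenCV has them; the pictures are not rectified), "cam_to_world" (4x4, takes a point from camera to world coordinates); the wrist camera has in their place "T_tool_cam" (4x4, takes a point from camera to tool coordinates, whose origin is the TCP and whose axes are the flange's). Camera axes: x right, y up, looking along -z (the intrinsics and any distortion apply to the point x, -y, -z); pixel columns grow to the right and rows downward; lengths in m; the calibration is good to about 2 mm. A picture is of the moment at which its call begins: read the wrist's pose just before it. camera_info takes no time and is no camera call.
- r.hand_in(): hands the job in; it is judged then, once.
The state is a dict: "clock": time; "joints": joint angles; "qvel": joint speeds; "tau": joint torques, N m; "tcp_pos": TCP position; "orientation": TCP orientation; "contact_force": force on the tool from outside, world axes, zero at the start; "moment": the same for the moment, N m; "grip_width": finger opening in m; "gripper_force": force on a finger pad.
Only numpy, scipy, OpenCV 4.12 (cv2) and the standard library are available. Lean on these libraries where they do the work, as an engineer would, in place of code of your own. Each camera call takes 0.05 s, during which the arm holds its last target. There are 200 camera calls.

TASK

Lay the hand-held conductivity meter face up in the recess of the sloping dock, display end uphill, then slide it up the recess against the head block so that it pushes the sprung brass contact fully in and the green flag stands up, and hold it steady there for at least two seconds while the reading is passed over. Then let go so that the contact springs out again and the meter is left lying flat in the recess. Do not ram the dock, and leave everything else where it stands.

Things in the scene. Friction and masses are not known exactly. Their poses are not given: they have to be found in the camera images.
- meter: white hand-held conductivity meter with a display and blue keys, lying on its back, 155 mm long (its x) x 68 mm wide (its y) x 26 mm thick (its z; keys stand 2 mm higher), about 0.25 kg, straight sides (in the dock only their upper 19 mm stand clear of its rails); origin at the centre of its underside, +x points to the end with the display, z out of its face
- display_end (a point): middle of the meter's end face at the display end: 77.5 mm along the meter's x from its origin, 13 mm up
- dock: white reading dock standing on the worktop, 103 mm wide (y), about 200 mm deep (x), about 165 mm high at the back, fixed; origin on the worktop at the centre of its foot, its x points to its high back
- bed: bed of the dock, rising 30 degrees away from the robot; origin in the middle of the recess floor, 76 mm above the worktop; x up the slope, y across, z square out of the floor. Recess 175 mm long (x +-87.5), 75 wide (y +-37.5). Side rails 12 mm wide, 7 high, x -87.5 to +62.5; ledge 14 mm high and thick at the low end; at the high end the head block, 103 mm wide, 37 high, 32 thick
- stop (a point): middle of the head block's face, the stop, at bed x 87.5, y 0, z 13 mm. The round brass contact, 14 mm thick, stands 8 mm out of it. So the meter lies clear of contact and ledge while its origin is at bed x -10 to +2 mm, and touches the stop with its origin at x = +10 mm
- plunger (a joint): how far the brass contact is pushed in, m: 0 fully out, 0.008 when its end is flush with the stop face (meter against the stop); its spring pushes back with 3 N when out and 8 N when flush
- flag (a joint): how far the green flag (26 mm wide, 6 mm thick) has risen out of the top of the head block, m: 0 down, 0.018 fully up; driven by the contact
- cuvettes: closed blue hinged box, 66 x 120 x 49 mm high, bystander; origin at the centre of its underside, long side along its y
- timer: small white desk timer with two coloured keys, 64 x 64 x 20 mm, bystander; origin at the centre of its underside
- vial: brown glass vial, 44 mm thick, 76 mm tall, bystander; origin at the centre of its foot
- tape: roll of beige tape lying flat, 91 mm across, 18 mm high, bystander; origin at the centre of its underside
- washer: white wash bottle with a bent spout, 62 mm thick, 184 mm tall, bystander; origin at the centre of its foot

How it is judged:
On the way:
1. the meter, lying flat in the recess with its display end uphill, is held still against the head block with the contact pushed in at least 6.5 mm, for two seconds (y of meter in the frame of bed between -0.006 and 0.006 m and z of meter in the frame of bed between -0.004 and 0.004 m and angle between the z axis of meter and the z axis of bed, either way round below 0.06 rad and x of display_end in the frame of bed above 0.05 m and value of joint plunger above 0.0065 m and linear speed of meter below 0.01 m/s), for 2 s.
At the end, for the whole second after the job is handed in: the meter is at rest in the recess of the dock, display end uphill, flat on the floor (within 0.06 rad and 4 mm) and between the rails (6 mm), its origin between bed x -13 and +6.5 mm, and the contact is out again (less than 4 mm in) (y of meter in the frame of bed between -0.006 and 0.006 m and z of meter in the frame of bed between -0.004 and 0.004 m and angle between the z axis of meter and the z axis of bed, either way round below 0.06 rad and x of display_end in the frame of bed above 0.05 m and value of joint plunger below 0.004 m and x of meter in the frame of bed between -0.013 and 0.0065 m and linear speed of meter below 0.01 m/s); the robot touches nothing.
It fails at once if the meter is rammed against the dock with more than 90 N (contact force between meter and dock above 90 N).
It fails at once if a bystander is moved by more than 30 mm (distance of any of cuvettes, timer, vial, tape, washer from where it was at the start of the episode above 0.03 m).
It also fails if it takes over 50 s, if anything falls off the work surface, if the arm or the gripper's body presses on something with over 40 N, if the wrist force passes 120 N, or if a joint passes its speed limit or range.

## Working session

There is one attempt and no reset: what is moved stays moved. The work goes in short steps, Python scripts to look and compute and a tool call to move; the robot and the scene stay as the last step left them, time stands still between calls to the robot, and variables do not carry over. Pictures are saved under pics/ and viewed, at most 10 in all, crops included, and the job is handed in when it is done.

Besides the shell and the picture viewer there is one more tool, called after "Call:" as name(argument=value, ...), one argument or row to a line, values as JSON. servo_tool: Moves the arm, as the interface text tells. Its arguments: {"type":"object","properties":{"commands":{"type":"array"},"force":{"type":"number"}},"required":["commands"]}

```bash
mkdir -p pics; cat > h.py <<'E'
import numpy as np, cv2
from bench import r
from scipy.spatial.transform import Rotation as R
def intr(n,shape=(480,640)):
    i=r.camera_info(n); f=240/np.tan(np.radians(i["vertical_fov"])/2)
    return np.array([[f,0,i["cx"]],[0,f,i["cy"]],[0,0,1]]),np.array(i["D"],float),i
def cloud(n):
    K,D,i=intr(n); o=r.get_obs(); im,d=r.grab_frame(n)
    v,u=np.mgrid[0:480,0:640]
    p=cv2.undistortPoints(np.stack([u,v],-1).reshape(-1,1,2).astype(float),K,D).reshape(480,640,2)
    P=np.stack([p[...,0]*d,-p[...,1]*d,-d],-1)
    if "cam_to_world" in i: T=np.array(i["cam_to_world"])
    else:
        W=np.eye(4);W[:3,:3]=R.from_rotvec(o["orientation"]).as_matrix();W[:3,3]=o["tcp_pos"];T=W@np.array(i["T_tool_cam"])
    P=P@T[:3,:3].T+T[:3,3]; P[d==0]=np.nan
    return im,P
E
python3 - <<'E'
from h import *
o=r.get_obs();print(o)
for n in("scene","top"):
    im,P=cloud(n);cv2.imwrite(f"pics/{n}0.png",im);np.savez(f"{n}0.npz",im=im,P=P)
    print(n,r.camera_info(n))
E
```

```text
{'clock': 0.0, 'joints': array([ 1.155897  ,  0.47778353,  0.02232412,  1.55646326, -0.01151368,
        1.10929193, -0.08310531]), 'qvel': array([-4.37319761e-05,  1.15180862e-03,  7.25184903e-05, -8.31787942e-05,
        5.26522681e-04, -8.82522250e-04, -5.48001198e-04]), 'tau': array([ 2.85784099e-04, -5.96443713e+01,  1.60831511e+00, -2.81195247e+01,
        1.25041135e-02,  9.41281964e-03, -3.91506092e-05]), 'tcp_pos': array([ 0.20367438, -0.64291277,  0.23033153]), 'orientation': array([-3.10294129e+00, -4.79797238e-01,  6.14506587e-04]), 'contact_force': array([-0.09819313, -0.09543966,  0.2158535 ]), 'moment': array([-0.00627857,  0.01830015,  0.01466124]), 'gripper_force': 0.0, 'grip_width': 0.08530396361409623}
scene {'vertical_fov': 43.20642331963965, 'cx': 316.30004444887015, 'cy': 231.8052782244805, 'D': array([-0.10274402,  0.        ,  0.        ,  0.        ,  0.        ]), 'cam_to_world': array([[ 0.78067779,  0.24768668, -0.57375387, -0.47772919],
       [-0.62473051,  0.33272655, -0.70640274, -1.36805657],
       [ 0.0159366 ,  0.90991447,  0.41448965,  0.87510248],
       [ 0.        ,  0.        ,  0.        ,  1.        ]])}
top {'vertical_fov': 44.99832408204767, 'cx': 319.0120576986167, 'cy': 228.47433577704786, 'D': array([-0.00701935,  0.        ,  0.        ,  0.        ,  0.        ]), 'cam_to_world': array([[-1.70072301e-04,  9.94788246e-01, -1.01962331e-01,
         3.80880821e-01],
       [-9.99996279e-01,  1.08412403e-04,  2.72570322e-03,
        -7.82136555e-02],
       [ 2.72255150e-03,  1.01962415e-01,  9.94784526e-01,
         1.85148558e+00],
       [ 0.00000000e+00,  0.00000000e+00,  0.00000000e+00,
         1.00000000e+00]])}
```

View pics/scene0.png

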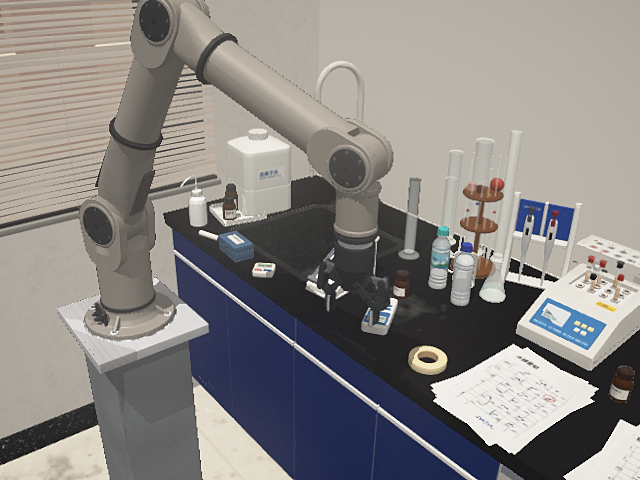

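View pics/top0.png

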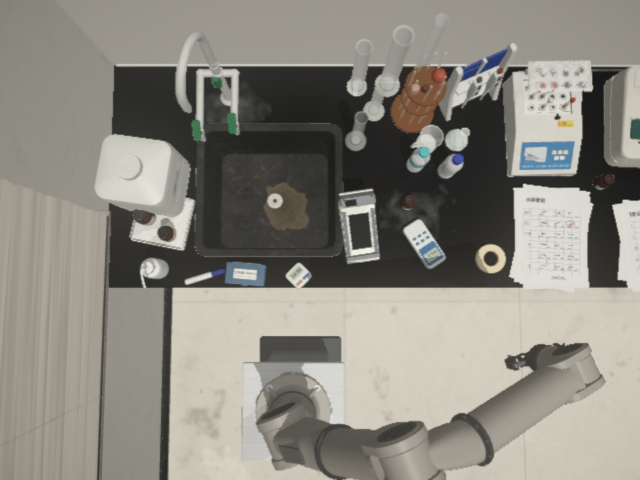

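The scene view is partly hidden by the arm. The top view shows the dock at (360,226) with its high back at the top, near row 190. The meter is at (424,243), the vial at (408,202), the tape at (490,258), the timer at (298,273), the cuvettes at (245,273) and the washer at (153,268). Next I'll measure the meter and the dock.

```bash
python3 - <<'E'
from h import *
z=np.load("top0.npz");im,P=z["im"],z["P"]
cv2.imwrite("pics/crop.png",cv2.resize(im[170:290,330:460],None,fx=5,fy=5,interpolation=cv2.INTER_CUBIC)[:600])
def rect(sel,name):
    Q=P[sel]; (c,s,a)=cv2.minAreaRect((Q[:,:2]*1000).astype(np.float32)); print(name,len(Q),np.round(c,1),np.round(s,1),round(a,1),"z",np.round(np.nanpercentile(Q[:,2],[2,50,98])*1000,1))
v,u=np.mgrid[0:480,0:640]
def box(a,b,c,d): return (u>a)&(u<b)&(v>c)&(v<d)
h=P[...,2]
rect(box(398,450,212,275)&(h>.012)&(h<.04),"meter")
d=box(335,390,180,270)&(h>.02)
rect(d,"dock")
rect(box(335,390,180,270)&(h>.135),"head")
rect(box(396,420,185,216)&(h>.03)&(h<.1),"vial")
# slope plane
Q=P[box(348,374,205,252)&(h>.03)&(h<.13)]
A=np.c_[Q[:,:2],np.ones(len(Q))]
for _ in range(5):
    k=np.linalg.lstsq(A,Q[:,2],rcond=None)[0]; e=Q[:,2]-A@k; m=abs(e)<np.maximum(.002,np.median(abs(e))*1.5); A,Q=A[m],Q[m]
print("plane",k,len(Q),"tilt",np.degrees(np.arctan(np.hypot(*k[:2]))),"az",np.degrees(np.arctan2(k[1],k[0])))
print("table",np.nanmedian(h[box(440,470,200,240)]))
E
```

```text
meter 1061 [ 526.5 -414. ] [145.5 166.7] 89.2 z [14.2 26.9 36.2]
dock 2325 [ 570.4 -198.6] [205.1 125.5] 8.3 z [ 31.5  85.2 167.4]
head 504 [ 646.2 -196.7] [ 49.6 103. ] 8.4 z [136.2 158.5 172.3]
vial 163 [ 649.4 -361.7] [41.6 37. ] 66.8 z [35.2 71.8 83. ]
plane [ 0.56795116  0.07797066 -0.22710545] 359 tilt 29.824708879542037 az 7.816935103832658
table 0.0008758420593444338
```

View pics/crop.png

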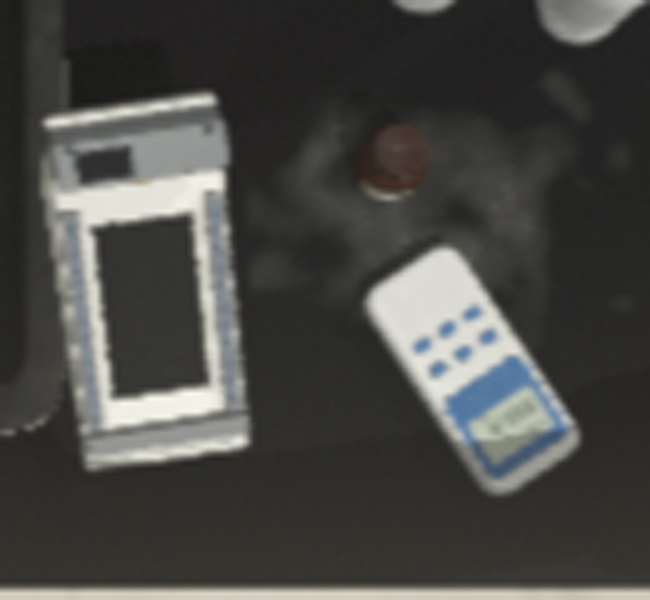

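The crop shows the meter face up with its display at the lower right, at crop pixel (510,430), so the display end faces the robot and the right. The dock's head block is at the top (crop y about 150) and its low ledge is at y about 440. I'll go above the meter and use the wrist camera for a finer measurement.

Call:
servo_tool(
  commands=[
    [0,0,3,33,24,10,0],
    [0,0,6,66,48,20,0],
    [0,0,9,99,72,30,0],
    [0,0,12,132,96,40,0],
    [0,0,13,165,120,50,0],
  ],
  force=40,
)

```text
clock: 0.52
tcp_pos: [0.3686, -0.5229, 0.281]
orientation: [-3.029, -0.832, 0.0]
contact_force: [1.1, 0.3, -0.2]
grip_width: 0.085
gripper_force: 0.0
```

Call:
servo_tool(
  commands=[
    [0,0,0,33,24,10,0],
    [0,0,0,66,48,20,0],
    [0,0,0,99,72,30,0],
    [0,0,0,132,96,40,0],
    [0,0,0,155,110,50,0],
  ],
)

```text
clock: 0.93
tcp_pos: [0.5256, -0.4103, 0.3309]
orientation: [-3.027, -0.834, -0.002]
contact_force: [0.4, -1.0, 0.2]
grip_width: 0.0855
gripper_force: 0.0
```

Call:
servo_tool(
  commands=[
    [0,0,0,0,0,0,0],
    [0,0,0,0,0,0,0],
    [0,0,0,0,0,0,0],
  ],
)

```text
clock: 1.18
tcp_pos: [0.5216, -0.4151, 0.3301]
orientation: [-3.03, -0.827, 0.002]
contact_force: [-0.8, -0.4, -0.5]
grip_width: 0.0855
gripper_force: 0.0
```

```bash
python3 - <<'E'
from h import *
im,P=cloud("wrist");cv2.imwrite("pics/w0.png",im);np.savez("w0.npz",im=im,P=P)
o=r.get_obs();print(o["clock"],o["joints"],o["tcp_pos"],o["orientation"],r.camera_info("wrist"))
E
```

```text
1.2333 [ 0.67582453  0.40248058 -0.13663922  1.44375788  0.05652522  1.3006857
 -0.50450896] [ 0.52087073 -0.415732    0.33009329] [-3.03094518e+00 -8.24962706e-01  2.92260811e-03] {'vertical_fov': 71.32494146911242, 'cx': 316.8376921140437, 'cy': 235.8479642713117, 'D': array([-0.04008011,  0.        ,  0.        ,  0.        ,  0.        ]), 'T_tool_cam': array([[-6.82924687e-04,  9.54612733e-01,  2.97849061e-01,
         7.60505840e-02],
       [ 9.99999732e-01,  5.72866235e-04,  4.56805538e-04,
        -7.58206256e-04],
       [ 2.65444713e-04,  2.97849293e-01, -9.54612868e-01,
        -1.43072093e-01],
       [ 0.00000000e+00,  0.00000000e+00,  0.00000000e+00,
         1.00000000e+00]])}
```

View pics/w0.png

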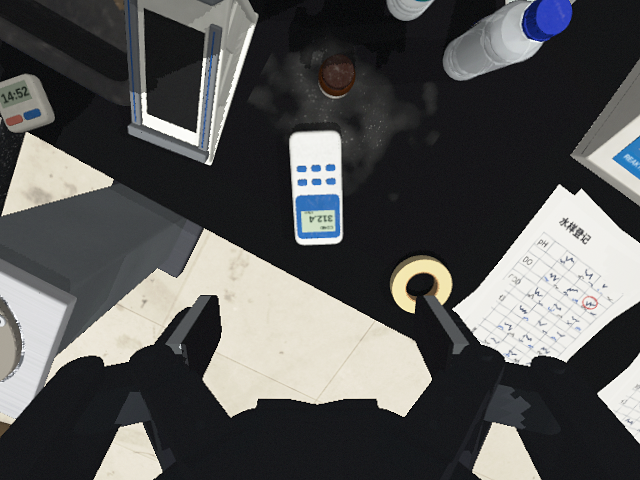

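The wrist view shows the whole meter at x 290-342, y 130-245, with the display at the bottom. The vial is at (337,75), the tape at (421,283), and the dock is partly in view at the upper left. The finger tips are at (210,300) and (430,300).

```bash
python3 - <<'E'
from h import *
z=np.load("w0.npz");im,P=z["im"],z["P"];h=P[...,2]
v,u=np.mgrid[0:480,0:640]
b=(u>275)&(u<360)&(v>115)&(v<260)
print("table",np.nanmedian(h[b&(h<.008)])); 
m=b&(im.max(2)>90)&(abs(h-.0265)<.006)
print("top z",np.nanpercentile(h[m],[5,50,95]))
Q=P[m][:,:2]*1000
def fit(Q,n):
    c,s,a=cv2.minAreaRect(Q.astype(np.float32)); print(n,np.round(c,1),np.round(s,1),round(a,1))
fit(Q,"meter top depth")
# outline pixels on plane z=.026, via colour
mm=(b&(im.max(2)>80)).astype(np.uint8); k,l,st,_=cv2.connectedComponentsWithStats(mm); L=1+np.argmax(st[1:,4])
K,D,i=intr("wrist")
o_p=np.array([0.52087073,-0.415732,0.33009329]);Ro=R.from_rotvec([-3.03094518,-.824962706,.00292260811]).as_matrix()
T=np.array(i["T_tool_cam"]);Rc=Ro@T[:3,:3];C=Ro@T[:3,3]+o_p
px=np.argwhere(l==L)[:,::-1].astype(float)
p=cv2.undistortPoints(px.reshape(-1,1,2),K,D).reshape(-1,2)
d=np.c_[p[:,0],-p[:,1],-np.ones(len(p))]@Rc.T
X=C+d*((.026-C[2])/d[:,2])[:,None]; fit(X[:,:2]*1000,"meter outline z=26"); print("cam",C,"meter mean",X.mean(0))
# dock, both views
for n,(u0,u1,v0,v1) in (("top0",(335,390,180,270)),("w0",(100,260,0,170))):
    z=np.load(n+".npz");P=z["P"];im=z["im"];h=P[...,2]
    Q=P[(u>u0)&(u<u1)&(v>v0)&(v<v1)&(h>.015)].reshape(-1,3)
    # normals-free: find floor plane w/ known tilt by RANSAC
    rng=np.random.default_rng(0);best=None
    Qf=Q[(Q[:,2]>.04)&(Q[:,2]<.13)]
    for _ in range(3000):
        a=Qf[rng.choice(len(Qf),3,False)]; nn=np.cross(a[1]-a[0],a[2]-a[0]); 
        if np.linalg.norm(nn)<1e-5: continue
        nn/=np.linalg.norm(nn); nn*=np.sign(nn[2])
        if abs(np.degrees(np.arccos(nn[2]))-30)>4: continue
        c=(abs((Qf-a[0])@nn)<.0015).sum()
        if best is None or c>best[0]: best=(c,nn,a[0])
    c,nn,a=best; s=abs((Qf-a)@nn)<.002; S=Qf[s]; ce=S.mean(0); nn=np.linalg.svd(S-ce)[2][2]; nn*=np.sign(nn[2])
    print(n,"floor",c,len(Qf),"n",nn,"tilt",np.degrees(np.arccos(nn[2])),"yaw",np.degrees(np.arctan2(-nn[1],-nn[0])),"centroid",ce)
    yaw=np.arctan2(-nn[1],-nn[0]); 
    Rb=R.from_euler("ZY",[yaw,-np.pi/6]).as_matrix()
    B=(Q-ce)@Rb
    print(" floor pts x",np.round(np.percentile(((S-ce)@Rb)[:,0],[1,99])*1000,1)," y",np.round(np.percentile(((S-ce)@Rb)[:,1],[1,99])*1000,1))
    r7=B[(abs(B[:,2]-.007)<.002)]; print(" rails y",np.round(np.percentile(r7[:,1],[1,30,70,99])*1000,1),len(r7), "x",np.round(np.percentile(r7[:,0],[1,99])*1000,1))
    hd=B[(abs(B[:,2]-.037)<.003)]; print(" head top",len(hd), np.round(np.percentile(hd,[1,99],axis=0)*1000,1).tolist() if len(hd) else "")
    ld=B[(abs(B[:,2]-.014)<.002)&(B[:,0]<-.05)]; print(" ledge",len(ld),np.round(np.percentile(ld,[1,99],axis=0)*1000,1).tolist() if len(ld) else "")
E
```

```text
table 0.0004042000799906187
top z [0.02459816 0.02669061 0.02840351]
meter top depth [ 521.1 -413.4] [153.8  67.8] 32.8
meter outline z=26 [ 520.2 -414.1] [155.2  70.2] 31.1
cam [ 0.58631741 -0.37651777  0.47303687] meter mean [ 0.52373062 -0.41236803  0.026     ]
top0 floor 363 1576 n [-0.46994185 -0.17757783  0.86465067] tilt 30.157160013310676 yaw 20.70017061930804 centroid [ 0.5646761  -0.20440237  0.07958736]
 floor pts x [-75.7  70.1]  y [-55.6  55.9]
 rails y [-68.6 -38.7  -1.8  57.8] 221 x [-106.8  119.8]
 head top 178 [[78.4, -69.8, 34.1], [123.0, 25.5, 39.9]]
 ledge 48 [[-106.5, -41.2, 12.2], [-51.4, 63.2, 15.7]]
w0 floor 8317 13690 n [-0.49241952 -0.07831087  0.86682779] tilt 29.907924740113366 yaw 9.03623744334884 centroid [ 0.5728217  -0.20816286  0.08127982]
 floor pts x [-79.8  68.4]  y [-47.5  41.4]
 rails y [-46.2 -39.2  44.6  52.3] 2681 x [-97.4  51. ]
 head top 43 [[79.0, -47.8, 34.1], [83.1, -36.5, 37.9]]
 ledge 647 [[-109.3, -46.1, 12.1], [-95.9, 52.9, 15.2]]
```

The meter is at about (521, -414), yaw 32° + 180°, and its size and height match the description. The dock fit isn't good enough yet, so I'll look at it from above.

Call:
servo_tool(
  commands=[
    [0,0,0,12,40,6,0],
    [0,0,0,24,80,12,0],
    [0,0,0,36,120,18,0],
    [0,0,0,48,160,24,0],
    [0,0,0,58,195,30,0],
  ],
)

```text
clock: 1.65
tcp_pos: [0.5795, -0.2191, 0.3607]
orientation: [-3.031, -0.824, 0.002]
contact_force: [0.7, 0.8, -0.5]
grip_width: 0.0856
gripper_force: 0.0
```

Call:
servo_tool(
  commands=[
    [0,0,0,0,20,0,0],
    [0,0,0,0,20,0,0],
    [0,0,0,0,20,0,0],
    [0,0,0,0,20,0,0],
  ],
)

```text
clock: 1.98
tcp_pos: [0.5793, -0.2021, 0.3604]
orientation: [3.031, 0.823, -0.002]
contact_force: [0.1, -1.3, -0.0]
grip_width: 0.0854
gripper_force: 0.0
```

```bash
python3 - <<'E'
from h import *
im,P=cloud("wrist");im,P=cloud("wrist");cv2.imwrite("pics/w1.png",im);np.savez("w1.npz",im=im,P=P)
o=r.get_obs();print(o["clock"],o["joints"],o["tcp_pos"],o["orientation"])
E
```

```text
2.0833 [ 0.40966     0.29955137 -0.22876862  1.52549855  0.07002267  1.32536697
 -0.86767291] [ 0.57951129 -0.20229347  0.36041353] [ 3.03169350e+00  8.21891968e-01 -1.89919013e-03]
```

View pics/w1.png

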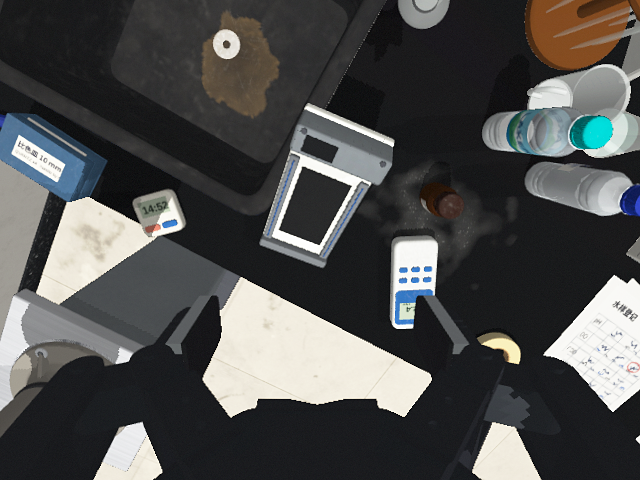

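The wrist view now shows the dock in full: head block at (350,140), ledge at (295,250), rails on both sides, and a floor with a dark inset. I'll fit its frame.

```bash
cat > dock.py <<'E'
from h import *
z=np.load("w1.npz");P=z["P"];im=z["im"]
v,u=np.mgrid[0:480,0:640]
s=(u>240)&(u<400)&(v>95)&(v<275)&(P[...,2]>.02)
Q=P[s];
yaw=np.radians(8.4);c=np.array([.571,-.203,.077])
for it in range(8):
    Rb=R.from_euler("ZY",[yaw,-np.pi/6]).as_matrix(); B=(Q-c)@Rb
    f=(abs(B[:,0])<.075)&(abs(B[:,1])<.030)&(abs(B[:,2])<.006)
    A=np.c_[B[f][:,:2],np.ones(f.sum())];k=np.linalg.lstsq(A,B[f][:,2],rcond=None)[0]
    c=c+Rb[:,2]*k[2]
    rl=(abs(B[:,2]-.007)<.0025)&(abs(B[:,0])<.055)&(abs(B[:,1])<.06)&(abs(B[:,1])>.03)
    E=[]
    for x in np.arange(-.05,.05,.01):
        b=rl&(abs(B[:,0]-x)<.005);y=B[b][:,1]
        if (y>0).sum()>8 and (y<0).sum()>8: E.append([x]+[np.percentile(y[y>0],q) for q in(3,97)]+[np.percentile(y[y<0],q) for q in(97,3)])
    E=np.array(E); mid=(E[:,1]+E[:,3])/2*.5+(E[:,2]+E[:,4])/2*.5
    sl,off=np.polyfit(E[:,0],mid,1); yaw+=np.clip(sl,-.05,.05)*1/np.cos(np.pi/6)*.8; c=c+Rb[:,1]*off
    hd=B[(abs(B[:,2]-.037)<.002)&(abs(B[:,1])<.045)&(B[:,0]>.06)]; ld=B[(abs(B[:,2]-.014)<.002)&(B[:,0]<-.07)&(abs(B[:,1])<.045)]
    hx=np.percentile(hd[:,0],[2,98]);lx=np.percentile(ld[:,0],[2,98])
    c=c+Rb[:,0]*((hx[0]-.0875+lx[1]+.0875)/2)
    if it in(0,3,7):print("yaw",np.degrees(yaw),"c",c,"floorfit",k,"inner/outer",np.round(np.median(E[:,1:],0)*1000,1),"sl",sl,"head",hx*1000,"ledge",lx*1000,f.sum())
np.save("bed.npy",np.r_[yaw,c])
E
python3 dock.py
```

```text
yaw 8.441832873359845 c [ 0.56562973 -0.20493453  0.07726018] floorfit [-0.0017434   0.00222073  0.00302296] inner/outer [ 36.5  48.  -38.6 -50.1] sl 0.0007903795740018531 head [ 82.97068669 113.67976584] ledge [-106.29304125  -92.4017854 ] 3598
yaw 8.419106108946924 c [ 0.56556647 -0.20489798  0.07722151] floorfit [-1.42518045e-03  1.77663364e-03  7.33587759e-08] inner/outer [ 37.9  48.8 -38.  -48.7] sl -5.626561499046387e-05 head [ 88.43107153 117.14047209] ledge [-100.91393462  -88.41865699] 3671
yaw 8.418311452094597 c [ 0.56556684 -0.20489785  0.0772216 ] floorfit [-1.42532562e-03  1.81838339e-03 -2.76439367e-11] inner/outer [ 37.9  48.8 -38.  -48.7] sl -7.778082521185595e-08 head [ 88.42273467 117.1319011 ] ledge [-100.91963837  -88.42273018] 3672
```

The bed fits well: origin (565.6, -204.9, 77), yaw 8.4°, recess width 75.9 mm and end faces at ±88.4 mm. Next I'll go back to the meter and grasp it.

Call:
servo_tool(
  commands=[
    [0,0,1.5,-11,-38,-10,0],
    [0,0,1.5,-22,-76,-20,0],
    [0,0,1.5,-33,-114,-30,0],
    [0,0,1.5,-44,-152,-40,0],
    [0,0,1.5,-55,-190,-60,0],
  ],
)

```text
clock: 2.5
tcp_pos: [0.5246, -0.3918, 0.3031]
orientation: [3.018, 0.862, 0.002]
contact_force: [1.3, -1.2, -0.9]
grip_width: 0.0854
gripper_force: 0.0
```

Call:
servo_tool(
  commands=[
    [0,0,0,-3,-21,-30,0],
    [0,0,0,-3,-21,-65,0],
    [0,0,0,-3,-21,-100,0],
    [0,0,0,-3,-21,-140,0],
    [0,0,0,-3,-21,-180,0],
  ],
)

```text
clock: 2.92
tcp_pos: [0.5218, -0.4104, 0.1205]
orientation: [3.02, 0.863, 0.0]
contact_force: [0.3, 0.0, 0.2]
grip_width: 0.0855
gripper_force: 0.0
```

Call:
servo_tool(
  commands=[
    [0,0,0,0,0,-30,0],
    [0,0,0,0,0,-50,0],
    [0,0,0,0,0,-50,0],
    [0,0,0,0,0,-50,0],
    [0,0,0,0,0,-50,0],
  ],
)

```text
clock: 3.33
tcp_pos: [0.5236, -0.4098, 0.0736]
orientation: [3.018, 0.865, 0.002]
contact_force: [-0.1, -0.5, -0.1]
grip_width: 0.0855
gripper_force: 0.0
```

```bash
python3 - <<'E'
from h import *
o=r.get_obs();print(o["clock"],o["joints"],o["tcp_pos"],o["orientation"],o["contact_force"])
im,P=cloud("wrist");cv2.imwrite("pics/w2.png",im);np.savez("w2.npz",im=im,P=P)
E
```

```text
3.3333 [ 0.6632603   0.63145153 -0.13152958  1.69419023  0.10661641  0.82066682
 -0.52822182] [ 0.5235689  -0.40976433  0.07358839] [3.01807723e+00 8.65167963e-01 1.85814565e-03] [-0.07684941 -0.47947362 -0.10356749]
```

View pics/w2.png

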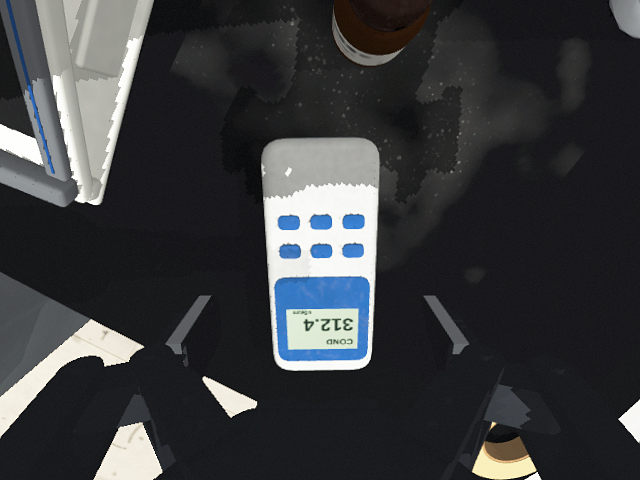

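The meter lies between the open fingers. Its axis is at x about 320 and the fingers' middle at about 318. I'll measure it once more from here, in tool axes.

```bash
python3 - <<'E'
from h import *
z=np.load("w2.npz");im,P=z["im"],z["P"];h=P[...,2]
v,u=np.mgrid[0:480,0:640]
m=(u>250)&(u<395)&(v>125)&(v<380)&(abs(h-.0265)<.004)&(im.max(2)>80)
c,s,a=cv2.minAreaRect((P[m][:,:2]*1000).astype(np.float32));print(c,s,a,np.nanmedian(h[m]))
# long edges, robust: edges per bins
Q=P[m][:,:2]*1000; th=np.radians(32)
for _ in range(4):
    e=np.array([np.cos(th),np.sin(th)]);n=np.array([-e[1],e[0]]);q=Q-c;x=q@e;y=q@n
    E=np.array([[k,*np.percentile(y[abs(x-k)<4],[1,99])] for k in np.arange(-64,65,8)])
    sl=np.polyfit(E[:,0],E[:,1:].mean(1),1);th+=np.arctan(sl[0]);c=np.array(c)+n*sl[1]
print("yaw",np.degrees(th),"c",c,"width",np.median(E[:,2]-E[:,1]),"x",np.percentile(x,[.3,99.7]))
o=r.get_obs();print(o["tcp_pos"],np.degrees(2*np.arctan2(o["orientation"][1],o["orientation"][0])))
E
```

```text
(521.0253295898438, -413.5384216308594) (154.18380737304688, 67.54972839355469) 32.87301254272461 0.026689634035487464
yaw 32.95951612951946 c [ 521.03634519 -413.55604046] width 65.25924215489502 x [-74.14613053  76.31548402]
[ 0.52403832 -0.40976598  0.07419671] 32.01101917947776
```

Call:
servo_tool(
  commands=[
    [0,0,1,-3,-4,-20,0],
    [0,0,1,-3,-4,-40,0],
    [0,0,1,-3,-4,-55,0],
    [0,0,1,-3,-4,-65,0],
    [0,0,1,-3,-4,-71,0],
  ],
)

```text
clock: 3.8
tcp_pos: [0.5202, -0.4121, 0.0006]
orientation: [-3.011, -0.894, 0.0]
contact_force: [-0.4, 0.6, -0.2]
grip_width: 0.0855
gripper_force: 0.0
```

Call:
servo_tool(
  commands=[
    [0,0,0,0,0,0,0],
    [0,0,0,0,0,0,0],
  ],
)

```text
clock: 3.97
tcp_pos: [0.5207, -0.4123, 0.0016]
orientation: [3.011, 0.894, 0.001]
contact_force: [-0.2, -0.0, -0.2]
grip_width: 0.0853
gripper_force: 0.0
```

Call:
servo_tool(
  commands=[
    [0,0,0,0,0,2,0.1],
    [0,0,0,0,0,2,0.2],
    [0,0,0,0,0,2,0.3],
    [0,0,0,0,0,2,0.4],
    [0,0,0,0,0,2,0.5],
  ],
  force=40,
)

```text
clock: 4.38
tcp_pos: [0.5215, -0.4133, 0.0051]
orientation: [3.009, 0.893, 0.003]
contact_force: [-0.6, -0.6, 6.2]
grip_width: 0.0669
gripper_force: 45.7
```

Call:
servo_tool(
  commands=[
    [0,0,0,0,0,0,0.5],
    [0,0,0,0,0,0,0.5],
    [0,0,0,0,0,0,0.5],
    [0,0,0,0,0,0,0.5],
  ],
)

```text
clock: 4.72
tcp_pos: [0.5215, -0.4133, 0.0051]
orientation: [3.009, 0.893, 0.003]
contact_force: [-0.7, -0.7, 4.3]
grip_width: 0.0668
gripper_force: 45.7
```

Gripped at 67 mm. I'll lift it and check how it sits in the grip.

Call:
servo_tool(
  commands=[
    [0,0,0,0,0,10,0.5],
    [0,0,0,0,0,35,0.5],
    [0,0,0,0,0,70,0.5],
    [0,0,0,0,0,110,0.5],
    [0,0,0,0,0,150,0.5],
  ],
)

```text
clock: 5.13
tcp_pos: [0.5192, -0.4115, 0.1546]
orientation: [-3.01, -0.894, 0.002]
contact_force: [-0.2, -1.4, -3.1]
grip_width: 0.0669
gripper_force: 46.4
```

Call:
servo_tool(
  commands=[
    [0,0,0,0,0,40,0.5],
    [0,0,0,0,0,80,0.5],
    [0,0,0,0,0,90,0.5],
    [0,0,0,0,0,90,0.5],
    [0,0,0,0,0,90,0.5],
  ],
)

```text
clock: 5.55
tcp_pos: [0.5196, -0.4118, 0.2429]
orientation: [-3.011, -0.894, 0.001]
contact_force: [-0.3, 0.5, -4.2]
grip_width: 0.0669
gripper_force: 46.4
```

```bash
cat > held.py <<'E'
from h import *
import sys
o=r.get_obs();print({k:np.round(o[k],4).tolist() for k in("clock","joints","tcp_pos","orientation","contact_force","grip_width","gripper_force")})
im,P=cloud("wrist");cv2.imwrite(f"pics/{sys.argv[1]}.png",im)
Rt=R.from_rotvec(o["orientation"]).as_matrix();B=(P-o["tcp_pos"])@Rt   # tool frame
v,u=np.mgrid[0:480,0:640]
m=(im.max(2)>80)&(abs(B[...,1])<.036)&(abs(B[...,0])<.1)&(B[...,2]>-.045)&(B[...,2]<.02)
Q=B[m]*1000;A=np.c_[Q[:,:2],np.ones(len(Q))]
for _ in range(5):
    k=np.linalg.lstsq(A,Q[:,2],rcond=None)[0];e=abs(Q[:,2]-A@k);g=e<max(2,2*np.median(e));A,Q=A[g],Q[g]
print("face z=ax+by+c (tool,mm)",k,"deg",np.degrees(np.arctan(k[:2])),"x range",np.percentile(Q[:,0],[.3,99.7]),"y",np.percentile(Q[:,1],[.5,99.5]),len(Q))
E
python3 held.py w3
```

```text
{'clock': 5.55, 'joints': [0.6821, 0.4538, -0.1484, 1.5643, 0.0719, 1.1292, -0.4757], 'tcp_pos': [0.5196, -0.4118, 0.2429], 'orientation': [-3.0113, -0.8944, 0.0005], 'contact_force': [-0.3038, 0.4871, -4.1811], 'grip_width': 0.0669, 'gripper_force': 46.4323}
face z=ax+by+c (tool,mm) [ 1.10023565e-02  2.93007561e-03 -2.17505189e+01] deg [0.63036316 0.16788049] x range [-40.39980974  75.39388095] y [-32.79874945  31.18894599] 41663
```

View pics/w3.png

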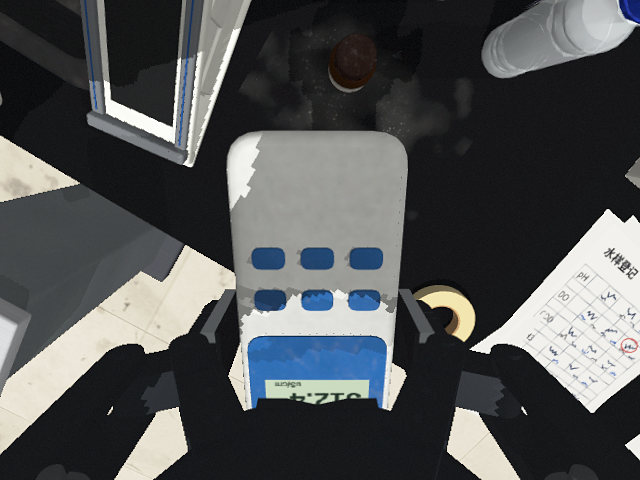

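The meter is held square, 0.6° off. Its underside is about 4.5 mm beyond the TCP, and it is centred lengthwise. Next I'll turn it by about 155° on the way over to the dock.

Call:
servo_tool(
  commands=[
    [0,0,7,1,9,4,0.5],
    [0,0,14,2,18,8,0.5],
    [0,0,21,3,27,12,0.5],
    [0,0,28,4,36,15,0.5],
    [0,0,35,5,45,17,0.5],
  ],
)

```text
clock: 6.02
tcp_pos: [0.5239, -0.3659, 0.257]
orientation: [-2.594, -1.764, 0.003]
contact_force: [1.3, -0.2, -2.4]
grip_width: 0.067
gripper_force: 46.4
```

Call:
servo_tool(
  commands=[
    [0,0,7,1,9,0,0.5],
    [0,0,14,2,18,0,0.5],
    [0,0,21,3,27,0,0.5],
    [0,0,28,4,36,0,0.5],
    [0,0,35,5,45,0,0.5],
  ],
)

```text
clock: 6.43
tcp_pos: [0.5286, -0.321, 0.2567]
orientation: [-1.943, -2.462, 0.001]
contact_force: [-0.5, -0.3, -1.9]
grip_width: 0.0671
gripper_force: 46.4
```

Call:
servo_tool(
  commands=[
    [0,0,7,1,9,0,0.5],
    [0,0,14,2,18,0,0.5],
    [0,0,21,3,27,0,0.5],
    [0,0,28,4,36,0,0.5],
    [0,0,35,5,45,0,0.5],
  ],
)

```text
clock: 6.85
tcp_pos: [0.5336, -0.2761, 0.2569]
orientation: [-1.112, -2.932, -0.001]
contact_force: [0.6, -0.0, -2.8]
grip_width: 0.067
gripper_force: 46.4
```

Call:
servo_tool(
  commands=[
    [0,0,7,1,9,0,0.5],
    [0,0,14,2,18,0,0.5],
    [0,0,21,3,27,0,0.5],
    [0,0,28,3,36,0,0.5],
    [0,0,35,3,45,0,0.5],
  ],
)

```text
clock: 7.27
tcp_pos: [0.5365, -0.2312, 0.257]
orientation: [-0.179, -3.132, -0.004]
contact_force: [0.6, -0.4, -2.2]
grip_width: 0.0671
gripper_force: 46.4
```

Call:
servo_tool(
  commands=[
    [0,0,7,0,9,0,0.5],
    [0,0,14,0,18,0,0.5],
    [0,0,15,0,23,0,0.5],
    [0,0,15,0,23,0,0.5],
    [0,0,15,0,23,0,0.5],
  ],
)

```text
clock: 7.68
tcp_pos: [0.5374, -0.2092, 0.2587]
orientation: [0.217, -3.132, -0.002]
contact_force: [-0.5, 0.2, -3.3]
grip_width: 0.0667
gripper_force: 46.4
```

```bash
cat > goal.py <<'E'
from h import *
import sys
# usage: goal.py bedx bedh [off] : world shift/turn to put meter origin at bed (x,0,h); underside 4.5 mm past TCP
x,hh=float(sys.argv[1]),float(sys.argv[2]); b=np.load("bed.npy");c=b[1:];c[2]=.0765
Rb=R.from_euler("ZY",[b[0],-np.pi/6]).as_matrix()
Rt=np.c_[-Rb[:,0],Rb[:,1],-Rb[:,2]]
o=r.get_obs();Rc=R.from_rotvec(o["orientation"]).as_matrix()
p=c+Rb@np.array([x,0,hh+4.5])*[1e-3]
print("t",o["clock"],"j",np.round(o["joints"],2),"tcp",np.round(o["tcp_pos"]*1000,1),"F",np.round(o["contact_force"],1),"F bed",np.round(Rb.T@o["contact_force"],1))
print("turn deg",np.round(np.degrees(R.from_matrix(Rt@Rc.T).as_rotvec()),2),"shift",np.round((p-o["tcp_pos"])*1000,1))
print("meter in bed mm",np.round(Rb.T@(o["tcp_pos"]+Rc[:,2]*.0045-c)*1000,1),"bed axes x,y,z rows",np.round(Rb.T,3).tolist())
E
python3 goal.py -4 45
```

```text
t 7.6833 j [ 0.85  0.39 -0.76  1.72  0.29  1.15  1.72] tcp [ 537.4 -209.2  258.7] F [-0.5  0.2 -3.3] F bed [-2.   0.2 -2.6]
turn deg [  4.21 -29.82   0.48] shift [   0.2    0.2 -141.4]
meter in bed mm [ 6.420e+01 -1.000e-01  1.681e+02] bed axes x,y,z rows [[0.857, 0.127, 0.5], [-0.146, 0.989, 0.0], [-0.495, -0.073, 0.866]]
```

Call:
servo_tool(
  commands=[
    [0.8,-6,0.1,0,0,-20,0.5],
    [1.7,-12,0.2,0,0,-40,0.5],
    [2.5,-18,0.3,0,0,-60,0.5],
    [3.4,-24,0.4,0,0,-80,0.5],
    [4.2,-29.8,0.5,0,0,-100,0.5],
  ],
)

```text
clock: 8.1
tcp_pos: [0.5373, -0.2107, 0.16]
orientation: [-0.19, 2.606, 0.045]
contact_force: [1.3, -1.0, -4.7]
grip_width: 0.0671
gripper_force: 46.4
```

Call:
servo_tool(
  commands=[
    [0,0,0,0,0,-10,0.5],
    [0,0,0,0,0,-20,0.5],
    [0,0,0,0,0,-20,0.5],
    [0,0,0,0,0,-20,0.5],
    [0,0,0,0,0,-20,0.5],
  ],
)

```text
clock: 8.52
tcp_pos: [0.5389, -0.2095, 0.1407]
orientation: [-0.195, 2.609, 0.048]
contact_force: [-0.1, -0.5, -2.0]
grip_width: 0.0669
gripper_force: 46.4
```

```bash
python3 goal.py -4 15; python3 held.py w4; python3 - <<'E'
from h import *
im,P=cloud("scene");np.savez("s1.npz",im=im,P=P)
a=cv2.resize(im[215:345,270:430],None,fx=3.5,fy=3.5,interpolation=cv2.INTER_CUBIC)
b=cv2.resize(cv2.imread("pics/w4.png"),None,fx=.36,fy=.36)
a[:b.shape[0],:b.shape[1]]=b;cv2.imwrite("pics/c1.png",a)
E
```

```text
t 8.5167 j [ 1.12  0.42 -0.84  2.17  0.19  0.23  1.95] tcp [ 538.9 -209.5  140.7] F [-0.1 -0.5 -2. ] F bed [-1.1 -0.5 -1.6]
turn deg [ 0.14  0.15 -0.08] shift [ 13.6   2.7 -49.4]
meter in bed mm [ 8.7 -0.7 64.7] bed axes x,y,z rows [[0.857, 0.127, 0.5], [-0.146, 0.989, 0.0], [-0.495, -0.073, 0.866]]
{'clock': 8.5167, 'joints': [1.1236, 0.4185, -0.8375, 2.1677, 0.1916, 0.2252, 1.9468], 'tcp_pos': [0.5389, -0.2095, 0.1407], 'orientation': [-0.1949, 2.6093, 0.0484], 'contact_force': [-0.0905, -0.529, -2.0011], 'grip_width': 0.0669, 'gripper_force': 46.3508}
face z=ax+by+c (tool,mm) [ 1.09600526e-02  3.23136012e-03 -2.20694273e+01] deg [0.62793961 0.18514265] x range [-40.28422921  75.87614672] y [-31.29017945  32.78022654] 41961
```

View pics/c1.png

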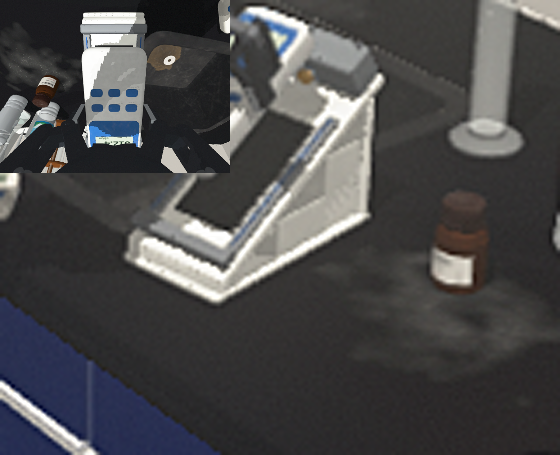

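The small inset shows the meter square over the dock recess. The scene crop shows the ledge at (180,240), the brass contact at (303,75) and the vial at (460,240), clear of everything. Joint 6 is near its limit, so I'll descend in steps and watch whether the pose follows.

Call:
servo_tool(
  commands=[
    [0.1,0.1,-0.1,2,1,-8,0.5],
    [0.1,0.1,-0.1,4,1,-16,0.5],
    [0.1,0.1,-0.1,6,2,-24,0.5],
    [0.1,0.1,-0.1,8,2,-32,0.5],
    [0.1,0.1,-0.1,9,2,-39,0.5],
  ],
)

```text
clock: 9.03
tcp_pos: [0.5476, -0.207, 0.1022]
orientation: [-0.194, 2.611, 0.05]
contact_force: [0.6, 0.0, -2.8]
grip_width: 0.0666
gripper_force: 46.4
```

Call:
servo_tool(
  commands=[
    [0,0,0,0,0,0,0.5],
    [0,0,0,0,0,0,0.5],
    [0,0,0,0,0,0,0.5],
  ],
)

```text
clock: 9.28
tcp_pos: [0.547, -0.2072, 0.1023]
orientation: [-0.192, 2.612, 0.051]
contact_force: [0.5, -0.3, -2.1]
grip_width: 0.0674
gripper_force: 46.4
```

```bash
python3 goal.py -4 10
```

```text
t 9.2833 j [ 1.09  0.51 -0.83  2.18  0.62  0.17  1.54] tcp [ 547.  -207.2  102.3] F [ 0.5 -0.3 -2.1] F bed [-0.6 -0.4 -2. ]
turn deg [ 0.01 -0.01 -0.  ] shift [  7.9   0.7 -15.3]
meter in bed mm [-3.2  0.5 27.2] bed axes x,y,z rows [[0.857, 0.127, 0.5], [-0.146, 0.989, 0.0], [-0.495, -0.073, 0.866]]
```

Call:
servo_tool(
  commands=[
    [0,0,0,2,0,-4,0.5],
    [0,0,0,4,0,-8,0.5],
    [0,0,0,6,0,-12,0.5],
    [0,0,0,8,0.5,-15,0.5],
    [0,0,0,8,0.5,-15,0.5],
  ],
)

```text
clock: 9.7
tcp_pos: [0.5551, -0.2067, 0.0872]
orientation: [-0.193, 2.612, 0.051]
contact_force: [-0.5, -0.5, -2.6]
grip_width: 0.0669
gripper_force: 46.4
```

Call:
servo_tool(
  commands=[
    [0,0,0,0,0,0,0.5],
    [0,0,0,0,0,0,0.5],
  ],
)

```text
clock: 9.87
tcp_pos: [0.555, -0.2069, 0.0875]
orientation: [-0.193, 2.612, 0.05]
contact_force: [-0.3, -0.2, -2.4]
grip_width: 0.0663
gripper_force: 46.4
```

```bash
python3 goal.py -4 3; python3 -c "
from h import *
print(r.get_obs()['joints'])"
```

```text
t 9.8667 j [ 1.08  0.56 -0.84  2.17  0.87  0.17  1.31] tcp [ 555.  -206.9   87.5] F [-0.3 -0.2 -2.4] F bed [-1.5 -0.2 -1.9]
turn deg [ 0.07 -0.   -0.02] shift [ 3.5  0.9 -6.5]
meter in bed mm [-3.8 -0.4 10.4] bed axes x,y,z rows [[0.857, 0.127, 0.5], [-0.146, 0.989, 0.0], [-0.495, -0.073, 0.866]]
[ 1.08043472  0.55692268 -0.83585417  2.16773487  0.86532979  0.17256535
  1.31304323]
```

Call:
servo_tool(
  commands=[
    [0,0,0,1,0.2,-1.6,0.5],
    [0,0,0,2,0.5,-3.2,0.5],
    [0,0,0,3,0.7,-4.8,0.5],
    [0,0,0,3.5,0.8,-6.5,0.5],
    [0,0,0,3.5,0.8,-6.5,0.5],
  ],
)

```text
clock: 10.28
tcp_pos: [0.5583, -0.2058, 0.0801]
orientation: [-0.193, 2.613, 0.051]
contact_force: [-0.3, 0.7, -3.2]
grip_width: 0.0668
gripper_force: 46.4
```

```bash
python3 goal.py -4 0
```

```text
t 10.2833 j [ 1.07  0.58 -0.83  2.16  0.96  0.17  1.22] tcp [ 558.3 -205.8   80.1] F [-0.3  0.7 -3.2] F bed [-1.7  0.7 -2.6]
turn deg [ 0.02 -0.04 -0.04] shift [ 1.6  0.  -1.7]
meter in bed mm [-4.5  0.2  2.3] bed axes x,y,z rows [[0.857, 0.127, 0.5], [-0.146, 0.989, 0.0], [-0.495, -0.073, 0.866]]
```

Call:
servo_tool(
  commands=[
    [0,0,0,0.4,0,-0.5,0.5],
    [0,0,0,0.8,0,-1,0.5],
    [0,0,0,1.2,0,-1.5,0.5],
    [0,0,0,1.2,0,-1.5,0.5],
  ],
)

```text
clock: 10.62
tcp_pos: [0.5596, -0.2059, 0.079]
orientation: [-0.193, 2.612, 0.051]
contact_force: [-0.2, 0.2, -2.5]
grip_width: 0.0668
gripper_force: 46.4
```

Call:
servo_tool(
  commands=[
    [0,0,0,0.3,0,-0.5,0.5],
    [0,0,0,0.6,0,-1,0.5],
    [0,0,0,0.6,0,-1,0.5],
  ],
)

```text
clock: 10.87
tcp_pos: [0.5597, -0.2059, 0.0789]
orientation: [-0.193, 2.612, 0.049]
contact_force: [-14.7, 0.2, 16.9]
grip_width: 0.0671
gripper_force: 49.3
```

```bash
python3 goal.py -4 0
```

```text
t 10.8667 j [ 1.07  0.58 -0.83  2.16  0.99  0.17  1.19] tcp [ 559.7 -205.9   78.9] F [-14.7   0.2  16.9] F bed [-4.1  2.4 21.9]
turn deg [ 0.11 -0.   -0.01] shift [ 0.2  0.2 -0.5]
meter in bed mm [-4.  -0.2  0.5] bed axes x,y,z rows [[0.857, 0.127, 0.5], [-0.146, 0.989, 0.0], [-0.495, -0.073, 0.866]]
```

The meter touches the floor, with about 22 N normal force at the expected height. I'll ease that off and slide up the slope.

Call:
servo_tool(
  commands=[
    [0,0,0,-0.3,0,0.4,0.5],
    [0,0,0,1.4,0.2,1.4,0.5],
    [0,0,0,3.1,0.5,2.4,0.5],
    [0,0,0,4.8,0.7,3.4,0.5],
    [0,0,0,6.6,1,4.4,0.5],
  ],
  force=60,
)

```text
clock: 11.28
tcp_pos: [0.5596, -0.2059, 0.0789]
orientation: [-0.192, 2.626, 0.047]
contact_force: [-36.1, -3.1, 21.8]
grip_width: 0.0665
gripper_force: 70.3
```

```bash
python3 goal.py 9 0
```

```text
t 11.2833 j [ 1.07  0.59 -0.85  2.16  0.98  0.2   1.2 ] tcp [ 559.6 -205.9   78.9] F [-36.1  -3.1  21.8] F bed [-20.5   2.3  36.9]
turn deg [ 0.23 -0.77  0.08] shift [11.5  1.9  6. ]
meter in bed mm [-4.1 -0.2  0.6] bed axes x,y,z rows [[0.857, 0.127, 0.5], [-0.146, 0.989, 0.0], [-0.495, -0.073, 0.866]]
```

It stuck, and the normal force rose to 37 N. I'll ease off normal to the floor and look at the response.

Call:
servo_tool(
  commands=[
    [0,0,0,-0.5,0,0.9,0.5],
    [0,0,0,-0.5,0,0.9,0.5],
  ],
)

```text
clock: 11.45
tcp_pos: [0.5642, -0.2053, 0.0824]
orientation: [-0.192, 2.616, 0.05]
contact_force: [-3.3, 0.9, -4.7]
grip_width: 0.0663
gripper_force: 67.2
```

```bash
python3 goal.py 9 0; python3 -c "
from h import *
print(r.get_obs()['joints'],r.get_obs()['qvel'])"
```

```text
t 11.45 j [ 1.08  0.59 -0.86  2.15  0.98  0.2   1.2 ] tcp [ 564.2 -205.3   82.4] F [-3.3  0.9 -4.7] F bed [-5.1  1.4 -2.5]
turn deg [ 0.08 -0.21  0.02] shift [6.8 1.2 2.5]
meter in bed mm [ 1.7 -0.2  1.3] bed axes x,y,z rows [[0.857, 0.127, 0.5], [-0.146, 0.989, 0.0], [-0.495, -0.073, 0.866]]
[ 1.07805191  0.58632779 -0.85550841  2.15087844  0.97659825  0.19750476
  1.20456679] [-0.01088611  0.00958454  0.00015809 -0.0128056   0.00362545 -0.00166492
 -0.00572542]
```

It came free once unloaded. It now sits at about x = 1.7 with light contact, so I'll continue up the slope just off the floor friction.

Call:
servo_tool(
  commands=[
    [0,-0.1,0,0.9,0.1,0.4,0.5],
    [0,-0.2,0,1.8,0.3,0.9,0.5],
    [0,-0.2,0,2.6,0.4,1.4,0.5],
    [0,-0.2,0,3.5,0.5,1.9,0.5],
    [0,-0.2,0,3.5,0.5,1.9,0.5],
  ],
)

```text
clock: 11.87
tcp_pos: [0.5657, -0.2051, 0.0827]
orientation: [-0.192, 2.617, 0.049]
contact_force: [-16.7, -2.0, 4.5]
grip_width: 0.0665
gripper_force: 68.8
```

```bash
python3 goal.py 9 0.5
```

```text
t 11.8667 j [ 1.08  0.59 -0.86  2.15  0.98  0.2   1.2 ] tcp [ 565.7 -205.1   82.7] F [-16.7  -2.    4.5] F bed [-12.3   0.5  12.3]
turn deg [ 0.12 -0.28  0.05] shift [5.1 0.9 2.6]
meter in bed mm [ 3.2 -0.2  0.8] bed axes x,y,z rows [[0.857, 0.127, 0.5], [-0.146, 0.989, 0.0], [-0.495, -0.073, 0.866]]
```

Call:
servo_tool(
  commands=[
    [0,0,0,0.6,0.1,0.9,0.5],
    [0,0,0,1.5,0.2,1.4,0.5],
    [0,-0.1,0,2.3,0.3,1.9,0.5],
    [0,-0.1,0,3.2,0.5,2.4,0.5],
    [0,-0.1,0,3.2,0.5,2.4,0.5],
  ],
)

```text
clock: 12.28
tcp_pos: [0.57, -0.2044, 0.0853]
orientation: [-0.192, 2.613, 0.05]
contact_force: [-8.2, -1.1, -5.0]
grip_width: 0.0663
gripper_force: 67.5
```

```bash
python3 goal.py 9 0.5; python3 - <<'E'
from h import *
im,P=cloud("scene")
cv2.imwrite("pics/s2.png",cv2.resize(im[205:305,300:420],None,fx=5,fy=5,interpolation=cv2.INTER_CUBIC))
E
```

```text
t 12.2833 j [ 1.08  0.59 -0.87  2.14  0.98  0.21  1.2 ] tcp [ 570.  -204.4   85.3] F [-8.2 -1.1 -5. ] F bed [-9.6  0.1 -0.2]
turn deg [ 0.06 -0.08  0.04] shift [0.8 0.2 0. ]
meter in bed mm [ 8.2 -0.1  0.9] bed axes x,y,z rows [[0.857, 0.127, 0.5], [-0.146, 0.989, 0.0], [-0.495, -0.073, 0.866]]
```

View pics/s2.png

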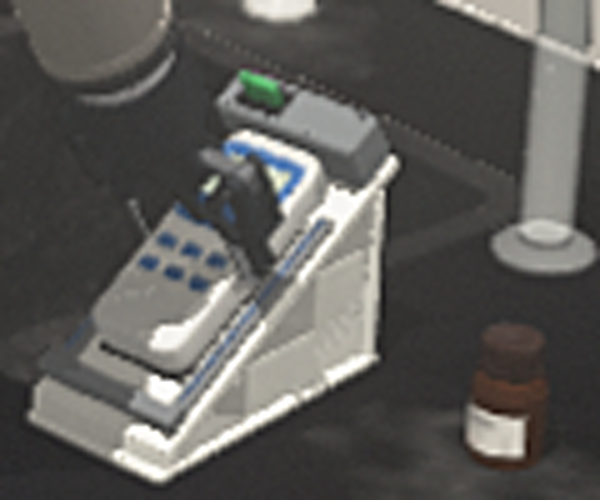

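The green flag is up at crop (260,88), the meter lies in the recess against the head block, and the vial is undisturbed. I'll push a little more to reach the stop.

Call:
servo_tool(
  commands=[
    [0,0,0,0.9,0.1,0.5,0.5],
    [0,0,0,1.7,0.2,1,0.5],
    [0,0,0,1.7,0.2,1,0.5],
    [0,0,0,1.7,0.2,1,0.5],
  ],
)

```text
clock: 12.67
tcp_pos: [0.5701, -0.2044, 0.0853]
orientation: [-0.191, 2.616, 0.05]
contact_force: [-13.1, -0.6, -3.5]
grip_width: 0.0662
gripper_force: 67.9
```

```bash
python3 goal.py 9 0.5
```

```text
t 12.6667 j [ 1.08  0.59 -0.87  2.14  0.98  0.22  1.2 ] tcp [ 570.1 -204.4   85.3] F [-13.1  -0.6  -3.5] F bed [-13.1   1.4   3.5]
turn deg [ 0.09 -0.25  0.06] shift [0.7 0.2 0. ]
meter in bed mm [ 8.3 -0.1  0.9] bed axes x,y,z rows [[0.857, 0.127, 0.5], [-0.146, 0.989, 0.0], [-0.495, -0.073, 0.866]]
```

Call:
servo_tool(
  commands=[
    [0,0,0,0.8,0.1,0.6,0.5],
    [0,0,0,1.6,0.2,1.2,0.5],
    [0,0,0,1.6,0.2,1.2,0.5],
    [0,0,0,1.6,0.2,1.2,0.5],
  ],
)

```text
clock: 13.0
tcp_pos: [0.5701, -0.2043, 0.0853]
orientation: [-0.191, 2.62, 0.049]
contact_force: [-15.6, -1.9, -5.3]
grip_width: 0.0666
gripper_force: 67.7
```

```bash
python3 goal.py 9 0.5; python3 held.py w5
```

```text
t 13.0 j [ 1.08  0.59 -0.88  2.14  0.97  0.22  1.21] tcp [ 570.1 -204.3   85.3] F [-15.6  -1.9  -5.3] F bed [-16.3   0.4   3.2]
turn deg [ 0.1  -0.44  0.08] shift [0.7 0.2 0. ]
meter in bed mm [ 8.3 -0.1  0.9] bed axes x,y,z rows [[0.857, 0.127, 0.5], [-0.146, 0.989, 0.0], [-0.495, -0.073, 0.866]]
{'clock': 13.0, 'joints': [1.0828, 0.594, -0.8761, 2.1365, 0.9722, 0.2228, 1.2052], 'tcp_pos': [0.5701, -0.2043, 0.0853], 'orientation': [-0.1912, 2.6197, 0.0495], 'contact_force': [-15.6141, -1.9154, -5.3493], 'grip_width': 0.0666, 'gripper_force': 67.7392}
face z=ax+by+c (tool,mm) [ 2.09987730e-02  1.95547789e-03 -2.18808318e+01] deg [1.20296427 0.11204049] x range [-39.29824454  75.9288413 ] y [-31.42423439  32.77752508] 39516
```

It is firmly against the stop, since the force rises without any motion. I'll hold for 2.9 s.

Call:
servo_tool(
  commands=[
    [0,0,0,0,0,0,0.5],
    [0,0,0,0,0,0,0.5],
    [0,0,0,0,0,0,0.5],
    [0,0,0,0,0,0,0.5],
    [0,0,0,0,0,0,0.5],
  ],
)

```text
clock: 13.47
tcp_pos: [0.5701, -0.2043, 0.0854]
orientation: [-0.191, 2.62, 0.049]
contact_force: [-14.9, -1.3, -4.9]
grip_width: 0.067
gripper_force: 67.7
```

Call:
servo_tool(
  commands=[
    [0,0,0,0,0,0,0.5],
    [0,0,0,0,0,0,0.5],
    [0,0,0,0,0,0,0.5],
    [0,0,0,0,0,0,0.5],
    [0,0,0,0,0,0,0.5],
  ],
)

```text
clock: 13.88
tcp_pos: [0.5701, -0.2044, 0.0854]
orientation: [-0.191, 2.62, 0.049]
contact_force: [-14.9, -2.0, -6.1]
grip_width: 0.0664
gripper_force: 67.7
```

Call:
servo_tool(
  commands=[
    [0,0,0,0,0,0,0.5],
    [0,0,0,0,0,0,0.5],
    [0,0,0,0,0,0,0.5],
    [0,0,0,0,0,0,0.5],
    [0,0,0,0,0,0,0.5],
  ],
)

```text
clock: 14.3
tcp_pos: [0.57, -0.2044, 0.0853]
orientation: [-0.191, 2.62, 0.049]
contact_force: [-16.0, -1.4, -5.3]
grip_width: 0.0666
gripper_force: 67.7
```

Call:
servo_tool(
  commands=[
    [0,0,0,0,0,0,0.5],
    [0,0,0,0,0,0,0.5],
    [0,0,0,0,0,0,0.5],
    [0,0,0,0,0,0,0.5],
    [0,0,0,0,0,0,0.5],
  ],
)

```text
clock: 14.72
tcp_pos: [0.5701, -0.2044, 0.0853]
orientation: [-0.191, 2.62, 0.049]
contact_force: [-14.4, -0.9, -5.2]
grip_width: 0.0665
gripper_force: 67.7
```

Call:
servo_tool(
  commands=[
    [0,0,0,0,0,0,0.5],
    [0,0,0,0,0,0,0.5],
    [0,0,0,0,0,0,0.5],
    [0,0,0,0,0,0,0.5],
    [0,0,0,0,0,0,0.5],
  ],
)

```text
clock: 15.13
tcp_pos: [0.5701, -0.2043, 0.0853]
orientation: [-0.191, 2.62, 0.049]
contact_force: [-15.1, -2.0, -5.2]
grip_width: 0.0666
gripper_force: 67.7
```

Call:
servo_tool(
  commands=[
    [0,0,0,0,0,0,0.5],
    [0,0,0,0,0,0,0.5],
    [0,0,0,0,0,0,0.5],
    [0,0,0,0,0,0,0.5],
    [0,0,0,0,0,0,0.5],
  ],
)

```text
clock: 15.55
tcp_pos: [0.5701, -0.2043, 0.0854]
orientation: [-0.191, 2.62, 0.049]
contact_force: [-15.2, -1.2, -5.7]
grip_width: 0.0666
gripper_force: 67.7
```

Call:
servo_tool(
  commands=[
    [0,0,0,0,0,0,0.5],
    [0,0,0,0,0,0,0.5],
    [0,0,0,0,0,0,0.5],
    [0,0,0,0,0,0,0.5],
    [0,0,0,0,0,0,0.5],
  ],
)

```text
clock: 15.97
tcp_pos: [0.5701, -0.2043, 0.0854]
orientation: [-0.191, 2.62, 0.049]
contact_force: [-15.5, -2.7, -5.7]
grip_width: 0.0661
gripper_force: 67.7
```

```bash
python3 goal.py 9 0.5; python3 - <<'E'
from h import *
im,P=cloud("scene")
c=im[205:250,330:390];h=cv2.cvtColor(c,cv2.COLOR_BGR2HSV);g=(h[...,0]>45)&(h[...,0]<80)&(h[...,1]>120);print("green px",g.sum(), "table of flag z", np.nanpercentile(P[205:250,330:390][g][:,2],[50,95]) if g.any() else "")
E
```

```text
t 15.9667 j [ 1.08  0.59 -0.88  2.14  0.97  0.22  1.21] tcp [ 570.1 -204.3   85.4] F [-15.5  -2.7  -5.7] F bed [-16.4  -0.4   2.9]
turn deg [ 0.1  -0.43  0.08] shift [ 0.7  0.2 -0. ]
meter in bed mm [ 8.3 -0.1  0.9] bed axes x,y,z rows [[0.857, 0.127, 0.5], [-0.146, 0.989, 0.0], [-0.495, -0.073, 0.866]]
green px 8 table of flag z [0.17359092 0.17623095]
```

```bash
python3 - <<'E'
from h import *
b=np.load("bed.npy");c=b[1:];c[2]=.0765;Rb=R.from_euler("ZY",[b[0],-np.pi/6]).as_matrix()
for n in("scene","top"):
    im,P=cloud(n); B=(P-c)@Rb*1000; hsv=cv2.cvtColor(im,cv2.COLOR_BGR2HSV)
    g=(hsv[...,0]>40)&(hsv[...,0]<85)&(hsv[...,1]>90)&(hsv[...,2]>50)&(B[...,0]>80)&(B[...,0]<130)&(abs(B[...,1])<55)&(B[...,2]>30)
    print(n,g.sum(),np.round(B[g],0).tolist()[:40])
    hd=(B[...,0]>90)&(B[...,0]<115)&(abs(B[...,1])<45)&(B[...,2]>30)&(B[...,2]<45); print(" head top z",np.nanmedian(B[hd][:,2]),hd.sum())
E
```

```text
scene 24 [[103.0, 30.0, 58.0], [100.0, 33.0, 55.0], [101.0, 30.0, 54.0], [103.0, 29.0, 53.0], [104.0, 25.0, 54.0], [97.0, 27.0, 56.0], [102.0, 28.0, 51.0], [100.0, 22.0, 55.0], [102.0, 20.0, 53.0], [100.0, 13.0, 59.0], [101.0, 10.0, 59.0], [100.0, 32.0, 47.0], [100.0, 28.0, 48.0], [99.0, 22.0, 52.0], [97.0, 15.0, 56.0], [101.0, 16.0, 52.0], [99.0, 8.0, 58.0], [100.0, 30.0, 43.0], [102.0, 19.0, 46.0], [100.0, 12.0, 50.0], [105.0, 14.0, 44.0], [102.0, 16.0, 42.0], [101.0, 10.0, 46.0], [101.0, 13.0, 39.0]]
 head top z 38.649754030557965 155
top 32 [[107.0, 27.0, 45.0], [106.0, 24.0, 42.0], [104.0, 21.0, 38.0], [104.0, 18.0, 40.0], [107.0, 16.0, 48.0], [103.0, 12.0, 39.0], [106.0, 10.0, 47.0], [104.0, 7.0, 45.0], [102.0, 30.0, 38.0], [105.0, 27.0, 46.0], [105.0, 25.0, 48.0], [107.0, 22.0, 54.0], [104.0, 19.0, 47.0], [105.0, 16.0, 51.0], [104.0, 13.0, 51.0], [105.0, 11.0, 54.0], [105.0, 8.0, 54.0], [101.0, 31.0, 45.0], [106.0, 29.0, 57.0], [107.0, 26.0, 60.0], [104.0, 23.0, 55.0], [104.0, 20.0, 56.0], [103.0, 17.0, 53.0], [102.0, 14.0, 53.0], [104.0, 11.0, 58.0], [104.0, 9.0, 59.0], [93.0, 30.0, 33.0], [100.0, 28.0, 51.0], [99.0, 25.0, 48.0], [102.0, 23.0, 57.0], [103.0, 21.0, 61.0], [99.0, 17.0, 53.0]]
 head top z 38.15747514719776 203
```

The flag stands about 18 mm above the head block, so it is fully up, and the hold lasted over 3 s. Now I'll slide back down the slope.

Call:
servo_tool(
  commands=[
    [0,0,0,-2.2,-0.3,-1.3,0.5],
    [0,0,0,-4.4,-0.7,-2.6,0.5],
    [0,0,0,-6.6,-1,-3.9,0.5],
    [0,0,0,-8.8,-1.3,-5.2,0.5],
    [0,0,0,-11,-1.6,-6.5,0.5],
  ],
)

```text
clock: 16.53
tcp_pos: [0.5642, -0.2053, 0.0824]
orientation: [-0.192, 2.609, 0.05]
contact_force: [-1.7, -0.5, -6.8]
grip_width: 0.0662
gripper_force: 67.6
```

Call:
servo_tool(
  commands=[
    [0,0,0,0,0,0,0.5],
    [0,0,0,0,0,0,0.5],
  ],
)

```text
clock: 16.7
tcp_pos: [0.565, -0.2052, 0.083]
orientation: [-0.193, 2.608, 0.05]
contact_force: [-1.7, -0.4, -7.5]
grip_width: 0.0667
gripper_force: 67.9
```

```bash
python3 goal.py -2 0.5
```

```text
t 16.7 j [ 1.09  0.59 -0.87  2.15  1.03  0.2   1.16] tcp [ 565.  -205.2   83. ] F [-1.7 -0.4 -7.5] F bed [-5.3 -0.1 -5.6]
turn deg [ 0.03  0.23 -0.02] shift [-3.6 -0.3 -3.1]
meter in bed mm [ 2.7 -0.2  1.4] bed axes x,y,z rows [[0.857, 0.127, 0.5], [-0.146, 0.989, 0.0], [-0.495, -0.073, 0.866]]
```

Call:
servo_tool(
  commands=[
    [0,0,0,-1.3,-0.1,-1,0.5],
    [0,0,0,-2.6,-0.2,-2,0.5],
    [0,0.2,0,-4,-0.3,-3.1,0.5],
    [0,0.2,0,-4,-0.3,-3.1,0.5],
    [0,0.2,0,-4,-0.3,-3.1,0.5],
  ],
)

```text
clock: 17.12
tcp_pos: [0.5627, -0.2052, 0.0814]
orientation: [-0.194, 2.607, 0.051]
contact_force: [0.7, 0.5, -2.8]
grip_width: 0.0668
gripper_force: 68.2
```

```bash
python3 goal.py -2 0.5
```

```text
t 17.1167 j [ 1.1   0.6  -0.87  2.16  1.05  0.2   1.14] tcp [ 562.7 -205.2   81.4] F [ 0.7  0.5 -2.8] F bed [-0.7  0.4 -2.8]
turn deg [ 0.04  0.25 -0.08] shift [-1.4 -0.4 -1.5]
meter in bed mm [0.  0.2 1.1] bed axes x,y,z rows [[0.857, 0.127, 0.5], [-0.146, 0.989, 0.0], [-0.495, -0.073, 0.866]]
```

Call:
servo_tool(
  commands=[
    [0,0.2,0,-1,-0.3,-1,0.5],
    [0,0.2,0,-1.6,-0.4,-1.6,0.5],
    [0,0.2,0,-1.6,-0.4,-1.6,0.5],
    [0,0.2,0,-1.6,-0.4,-1.6,0.5],
  ],
)

```text
clock: 17.45
tcp_pos: [0.5616, -0.2055, 0.0803]
orientation: [-0.194, 2.61, 0.051]
contact_force: [-1.0, 0.6, 6.0]
grip_width: 0.0662
gripper_force: 69.0
```

Call:
servo_tool(
  commands=[
    [0,0,0,0,0,0,0.15],
    [0,0,0,0,0,0,0.1],
    [0,0,0,0,0,0,0.05],
    [0,0,0,0,0,0,0],
    [0,0,0,0,0,0,0],
  ],
)

```text
clock: 17.87
tcp_pos: [0.5596, -0.2058, 0.0786]
orientation: [-0.193, 2.614, 0.051]
contact_force: [0.8, -0.4, 0.6]
grip_width: 0.0853
gripper_force: 0.0
```

```bash
python3 goal.py -2 60; python3 held.py w6
```

```text
t 17.8667 j [ 1.1   0.6  -0.88  2.16  1.05  0.2   1.14] tcp [ 559.6 -205.8   78.6] F [ 0.8 -0.4  0.6] F bed [ 1.  -0.5  0.1]
turn deg [ 0.04 -0.12 -0.03] shift [-27.7  -4.   52.8]
meter in bed mm [-4.2 -0.1  0.3] bed axes x,y,z rows [[0.857, 0.127, 0.5], [-0.146, 0.989, 0.0], [-0.495, -0.073, 0.866]]
{'clock': 17.8667, 'joints': [1.0999, 0.599, -0.8752, 2.1603, 1.0539, 0.2007, 1.1402], 'tcp_pos': [0.5596, -0.2058, 0.0786], 'orientation': [-0.1932, 2.6139, 0.051], 'contact_force': [0.8306, -0.3591, 0.5956], 'grip_width': 0.0853, 'gripper_force': 0.0}
face z=ax+by+c (tool,mm) [ 1.75211472e-02 -2.81102038e-03 -2.22675259e+01] deg [ 1.00378508 -0.16105918] x range [-39.08031707  75.90487036] y [-31.40231796  32.90737014] 37497
```

Released cleanly. I'll withdraw square to the bed and then go higher.

Call:
servo_tool(
  commands=[
    [0,0,0,-2.5,-0.4,4.3,0],
    [0,0,0,-7.4,-1.1,13,0],
    [0,0,0,-14.8,-2.2,26,0],
    [0,0,0,-22.3,-3.3,39,0],
    [0,0,0,-29.7,-4.4,52,0],
  ],
)

```text
clock: 18.33
tcp_pos: [0.5295, -0.21, 0.131]
orientation: [-0.194, 2.614, 0.051]
contact_force: [-0.2, -0.0, 0.1]
grip_width: 0.0854
gripper_force: 0.0
```

Call:
servo_tool(
  commands=[
    [0,0,0,-10,-1.5,17,0],
    [0,0,0,-20,-3,35,0],
    [0,0,0,-30,-4.5,52,0],
    [0,0,0,-30,-4.5,80,0],
    [0,0,0,-30,-4.5,110,0],
  ],
)

```text
clock: 18.75
tcp_pos: [0.4985, -0.2153, 0.2315]
orientation: [-0.191, 2.616, 0.054]
contact_force: [-1.1, -0.3, 0.5]
grip_width: 0.0856
gripper_force: 0.0
```

Call:
servo_tool(
  commands=[
    [0,0,0,-20,-40,10,0],
    [0,0,0,-40,-80,20,0],
    [0,0,0,-60,-120,30,0],
    [0,0,0,-60,-120,30,0],
    [0,0,0,-60,-120,30,0],
  ],
)

```text
clock: 19.17
tcp_pos: [0.4374, -0.3409, 0.2615]
orientation: [-0.181, 2.616, 0.046]
contact_force: [0.3, 0.2, -0.8]
grip_width: 0.0853
gripper_force: 0.0
```

```bash
python3 - <<'E'
from h import *
o=r.get_obs();print(o["clock"],o["tcp_pos"],o["contact_force"],o["qvel"].round(3))
b=np.load("bed.npy");c=b[1:];c[2]=.0765;Rb=R.from_euler("ZY",[b[0],-np.pi/6]).as_matrix()
im,P=cloud("top");B=(P-c)@Rb*1000
m=(im.max(2)>80)&(abs(B[...,1])<30)&(abs(B[...,0])<66)&(abs(B[...,2]-27)<8)
Q=B[m];A=np.c_[Q[:,:2],np.ones(len(Q))]
k=np.linalg.lstsq(A,Q[:,2],rcond=None)[0];print("face plane",k,len(Q))
m=(im.max(2)>80)&(abs(B[...,1])<37)&(abs(B[...,0])<95)&(abs(B[...,2]-27)<4);print("x",np.percentile(B[m][:,0],[1,99]),"y",np.percentile(B[m][:,1],[1,99]))
a=cv2.resize(im[170:290,335:425],None,fx=5,fy=5,interpolation=cv2.INTER_CUBIC)
im2,_=cloud("scene");d=cv2.resize(im2[205:325,300:370+0],(350,600),interpolation=cv2.INTER_CUBIC)
cv2.imwrite("pics/end.png",np.hstack([a,d]))
E
```

```text
19.1667 [ 0.43737125 -0.34086879  0.26149182] [ 0.31897813  0.15779646 -0.79882596] [-0.055 -0.017 -0.054  0.061 -0.01  -0.028 -0.049]
face plane [ 4.98084742e-03 -2.81717460e-03  2.75603572e+01] 744
x [-77.61972253  72.82293731] y [-34.83124251  30.80606475]
```

View pics/end.png

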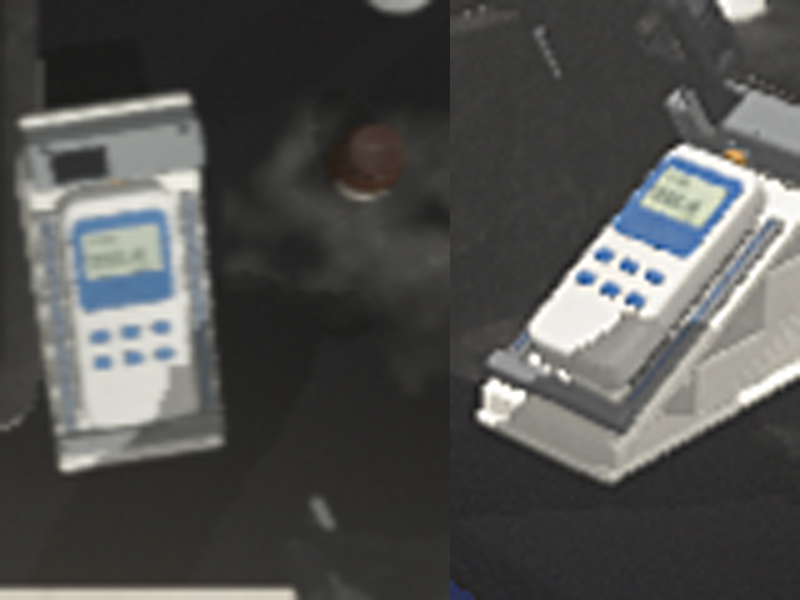

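The meter lies flat in the recess with its display uphill, at about x = -2.4 mm. The flag is down, the brass contact is out, and the arm is clear.

```bash
python3 -c "
from bench import r
print(r.hand_in())"
```

```text
the job is handed in; nothing more can be done
None
```

The meter was held against the stop for over 3 s with the flag fully up, then released and left flat in the recess with the contact out; the job is handed in, but no verdict came back.

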